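Hold the new drawer front in place for screwing

ROBOT

A 6-joint arm with a two-finger parallel gripper is mounted at the origin on the work surface. World frame = base frame: x ahead of the robot, y to its left, z up, the work surface at z = 0. Lengths are in mm, angles in rad, forces in N, time in s.
With the tool pointing down it reaches from about 300 to 775 mm from the base axis. Payload 14.6 kg.
Tool frame: the origin (TCP) lies midway between the tips of the shut fingers; the grasp point (between the pads) lies arm.grip_depth behind it (arm.grip_depth is the distance from the TCP to the grasp point, in mm); z points along the fingers, x is the direction in which the jaws open and shut, and the axes are right-handed (so a half turn about z gives the same grasp; the last joint's range is limited). The gripper opens to 94 mm and grips with 3 to 60 N. Pads are 16 mm wide; open, the fingers measure 119 mm over their backs; the gripper's body (75 mm by 177 mm) begins 78 mm behind the grasp point.
Start: joints at [-1.211, 0.3, 1.521, -0, 1.321, -0.067], TCP at [227.67, -500.655, 205.446] pointing down, gripper open.
Joint ranges: [-3.03, 3.03], [-0.79, 2.21], [0.23, 2.52], [-1.04, 4.18], [0, 3.07], [-2.55, 2.55]. Speed limits (rad/s): [2.22, 2.22, 2.57, 3.14, 3.14, 3.14].

INTERFACE

Orientations are given as a rotation vector (axis times angle).
In Python, from cell import arm gives the robot as it stands.
- The arm moves only by the tool play_rows, never from a script. Its argument "increments" is a list that holds one entry, the list of rows, each a list of 5 numbers: the shift along the tool's x, y, z in cm, then the turn about the tool's z in degrees, then the closure, from 0 (fully open) to 1 (shut). In form: [[[tx, ty, tz, spin, gripper], ...]]. A call has exactly 10 rows; each row is the pose to reach, as a shift and turn from the pose commanded when the call began, along the tool's axes at that moment; what a row does not reach only later rows make up. A row lasts 1/10 s, in which the tool goes at most 50 mm and 8.59 degrees, less where a joint would pass 70% of its speed; a pose out of reach is approached as far as the arm can. A call with a gripper value outside its range is refused whole. The fingers move at their own pace and stop on an object; the grip force is fixed at half the most. Time passes only in rows, so rows that repeat a pose let the fingers close, or fill a call up. It gives the time, the measured TCP pose, the force and the opening at its end, in the units of the state.
- arm.observe(): the state, without advancing time (a new reading comes with each control period).
- arm.read_camera(name): name is "scene" or "top" or "wrist"; returns (picture, depth): 480x640x3 uint8, red, green, blue; 480x640 float32, mm along the optical axis (not along the pixel's ray), 0 where there is no reading.
- arm.camera_params(name): a dict with "fov_y" (degrees; the focal length in pixels is half the picture's height over the tangent of half this angle, whatever the lens; pixels are square), "cx", "cy" (the principal point, pixels), "k1" (the pictures are not rectified: a ray, as slopes to the right and down, at radius r is drawn at 1 + k1 r^2 times it, then the intrinsics apply), "world_to_cam" (4x4, takes a point from world to camera coordinates). Camera axes: x right, y up, looking along -z (the intrinsics and any distortion apply to the point x, -y, -z); pixel columns grow to the right and rows downward; lengths in mm; the calibration is good to about 2 mm. A picture is of the moment at which its call begins: read the wrist's pose just before it. camera_params takes no time and is no camera call; for the wrist camera it gives the pose at the moment of the call.
- arm.job_done(): hands the job in, once; it reports no verdict.
The state is a dict: "time_s": time; "joint_positions": joint angles; "qvel": joint speeds; "tau": joint torques, N m; "tool_pos": TCP position; "eef_rot": TCP orientation; "ft_force": force on the tool from outside, world axes, zero at the start; "wrist_torque": the same for the moment, N m; "opening": opening from 0.0 (shut) to 1.0 (fully open).
Only numpy, scipy, OpenCV 4.12 (cv2) and the standard library are available. Lean on these libraries where they do the work, as an engineer would, in place of code of your own. Each camera call takes 0.05 s, during which the arm holds its last target.

TASK

The table's little cutlery drawer is getting a new beech front: fetch the front and stand it on the table, right way up, across the open end of the drawer box, plain back flat against the ends of both sides and sticking out equally far past each. Keep it pressed there with a steady push of about 10 N (a kilo) so that I can drive the screws from inside; don't ram it, and leave the other things where they are. Your program finishes while still holding and pressing - do not let go.

Things in the scene. Friction and masses are not known exactly. Their poses are not given: they have to be found in the camera images.
- drawer: Drawer box: open-topped plywood box without a front, 220 mm wide (y), 260 mm deep (x), 12 mm walls, top edges 73 mm above the table; stands fast, does not slide. Origin: middle of its open front end at table level; +x points level into the drawer (away from the robot), z up. The front ends of its two sides lie in its plane x = 0, at y = +-98 to +-110 mm, z = 3 to 73 mm.
- drawer_mouth (a point): Middle of the drawer's open front end, 47.5 mm above the table, where front_back belongs; axes as the drawer. Steel angle brackets sit inside the corners, flush with x = 0 (y = +-78 to +-98 mm). Inside, between them, is free room for a finger: x = 0 to 130 mm above the drawer bottom (15 mm above the table). A marble slab weighs down the rear part.
- front: New drawer front: loose rigid beech panel, about 0.26 kg, standing on its long edge: 250 mm long (y), 18 thick (x), 95 high (z). Origin: centre of the underside. Its -x face is a shallow frame and panel (30 mm frame, 4 mm proud) and faces away from the drawer; its flat plain +x face goes against it. Starts between robot and drawer, plain face roughly to the drawer, up to 0.8 rad askew.
- front_mid (a point): Centre of the drawer front (47.5 mm above its lower edge, half-way through its length and thickness); axes as the front. It can be gripped firmly across its 18 mm thickness at the top edge. On the drawer it is hard contact: tenths of a millimetre change the push by newtons. Sliding on the table it drags with 1 to 4 N (more if pushed down), which is then missing from the push on the drawer.
- front_back (a point): The centre of the front's plain back face, 9 mm in +x from front_mid.
- jar_mid (a point): Middle of a clear glass storage jar with a clipped flip-top lid, 100 mm across, 163 mm high. Not to be moved.
- pitcher_mid (a point): Middle of a small white ceramic pitcher, 84 mm across and 115 mm high, with a handle. Not to be moved.
- pin_mid (a point): Middle of a beech rolling pin, 51 mm thick, 400 mm long along its x, lying. Not to be moved.
- pastry_wheel: A steel pastry wheel (52 mm wheel) with a dark wooden handle lying flat, 190 mm long along its x, 23 mm high. Not to be moved.
- screwdriver: A screwdriver with a wooden handle, about 190 mm long along its x, lying. Not to be moved.
- screw_bowl: A small steel bowl with screws, 84 mm across, 35 mm high. Not to be moved.

How it is judged (in metres and radians):
At the end, for the whole second after the job is handed in: The front is upright within 2 degrees, lower edge at most 6 mm off the table, plain back on the drawer's open end, parallel within 1.4 degrees, centred within 7 mm, pressed on the drawer with 5 to 18 N by the robot, at rest, through the last second (contact force between front and drawer between 5 and 18 N and x of front_back in the frame of drawer between -0.004 and 0.004 m and y of front_back in the frame of drawer between -0.007 and 0.007 m and z of front_back in the frame of drawer between 0.0415 and 0.0535 m and angle between the x axis of front and the x axis of drawer, either way round below 0.025 rad and angle between front_mid's own z axis and vertical below 0.04 rad and linear speed of front below 0.01 m/s and contact force between any of the fingers, the arm and front above 3 N); the arm keeps its last pose, push and grip.
It fails at once if one of the other things on the table is shoved or tipped (moved over 40 mm) (distance of any of jar_mid, pitcher_mid, pin_mid, pastry_wheel, screwdriver, screw_bowl from where it was at the start of the episode above 0.04 m).
It fails at once if the front is rammed against the drawer (over 45 N) (contact force between front and drawer above 45 N).
It also fails if it takes over 42 s, if anything falls off the work surface, if the arm or the gripper's body presses on something with over 40 N, if the wrist force passes 120 N, or if a joint passes its speed limit or range.

## Working session

There is one attempt and no reset: what is moved stays moved. The work goes in short steps, Python scripts to look and compute and a tool call to move; the robot and the scene stay as the last step left them, time stands still between calls to the robot, and variables do not carry over. Pictures are saved under pics/ and viewed, and the job is handed in when it is done.

Besides the shell and the picture viewer there is one more tool, called by a JSON object that holds its "op" and its "data". play_rows: Moves the arm, as the interface text tells. Its arguments: {"type":"object","properties":{"increments":{"type":"array","items":{"type":"array","items":{"type":"array","items":{"type":"number"}}}}},"required":["increments"]}

```bash
ls; mkdir -p pics
cat > h.py <<'E'
import numpy as np, cv2
from cell import arm
def grab(n):
    P=arm.camera_params(n); im,d=arm.read_camera(n); return P,im,d
def save(n,im): cv2.imwrite('pics/'+n+'.png',im[:,:,::-1])
def rays(P,uv):
    uv=np.atleast_2d(np.asarray(uv,float)); f=240/np.tan(np.radians(P['fov_y']/2))
    q=(uv-[P['cx'],P['cy']])/f; s=q.copy()
    for _ in range(20): s=q/(1+P['k1']*(s**2).sum(1,keepdims=True))
    return s
def pts(P,uv,depth):
    s=rays(P,uv); d=np.asarray(depth,float).reshape(-1,1)
    c=np.hstack([s*d*[1,-1],-d]); W=np.linalg.inv(np.array(P['world_to_cam']))
    return c@W[:3,:3].T+W[:3,3]
def onplane(P,uv,z):
    a=pts(P,uv,np.ones(len(np.atleast_2d(uv)))); W=np.linalg.inv(np.array(P['world_to_cam'])); o=W[:3,3]
    return o+(a-o)*((z-o[2])/(a[:,2:]-o[2]))
def cloud(P,d):
    v,u=np.mgrid[0:480,0:640]; p=pts(P,np.c_[u.ravel(),v.ravel()],d.ravel()).reshape(480,640,3); p[d==0]=np.nan; return p
def proj(P,X):
    X=np.atleast_2d(X); M=np.array(P['world_to_cam']); c=X@M[:3,:3].T+M[:3,3]
    s=np.c_[c[:,0]/-c[:,2],-c[:,1]/-c[:,2]]; f=240/np.tan(np.radians(P['fov_y']/2))
    return s*(1+P['k1']*(s**2).sum(1,keepdims=True))*f+[P['cx'],P['cy']]
E
python3 - <<'E'
from h import *
print(arm.observe(), arm.grip_depth)
for n in('scene','top','wrist'):
    P,im,d=grab(n); save(n+'0',im); np.savez(n+'0.npz',im=im,d=d,P=P); print(n,{k:(np.round(v,3).tolist() if k=='world_to_cam' else v) for k,v in P.items()})
E
```

```text
pics
{'time_s': 0.0, 'joint_positions': array([-1.21062117e+00,  3.00478750e-01,  1.52156821e+00, -4.30169008e-05,
        1.32071265e+00, -6.66151569e-02]), 'qvel': array([ 0.00081549, -0.00205321, -0.00026487,  0.00032925, -0.00072452,
       -0.00122873]), 'tau': array([-1.19651755e-03, -5.31803727e+01, -3.52734661e+01,  7.07949582e-02,
        2.44173640e-02, -1.04393084e-04]), 'tool_pos': array([ 227.56002763, -500.42806247,  204.88758356]), 'eef_rot': array([-2.64096093e+00,  1.70022573e+00,  1.51049990e-03]), 'ft_force': array([-0.08967272, -1.32996702, -0.35897864]), 'wrist_torque': array([ 0.02204958, -0.02426881, -0.0536444 ]), 'opening': 0.9987291968880596} 18.8
scene {'fov_y': 53.076820704060324, 'cx': 326.7227177774715, 'cy': 241.9208434418916, 'k1': -0.07661206958170709, 'world_to_cam': [[0.835, 0.551, 0.018, -416.347], [-0.3, 0.428, 0.852, 113.565], [0.462, -0.717, 0.522, -1562.611], [0.0, 0.0, 0.0, 1.0]]}
top {'fov_y': 48.83050066736493, 'cx': 328.52891447394495, 'cy': 245.2755660126574, 'k1': -0.06428080123366708, 'world_to_cam': [[0.002, -1.0, -0.001, -47.191], [0.994, 0.002, 0.11, -540.538], [-0.11, -0.002, 0.994, -1123.717], [0.0, 0.0, 0.0, 1.0]]}
wrist {'fov_y': 59.721958543589395, 'cx': 324.0358885477489, 'cy': 237.79354298343398, 'k1': -0.088326899313105, 'world_to_cam': [[0.413, -0.911, -0.002, -549.407], [0.884, 0.402, -0.238, 24.058], [0.218, 0.097, 0.971, -391.128], [0.0, 0.0, 0.0, 1.0]]}
```

View pics/scene0.png

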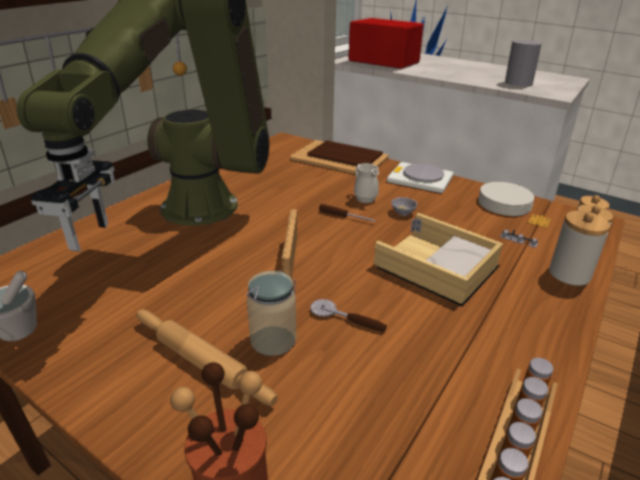

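View pics/top0.png

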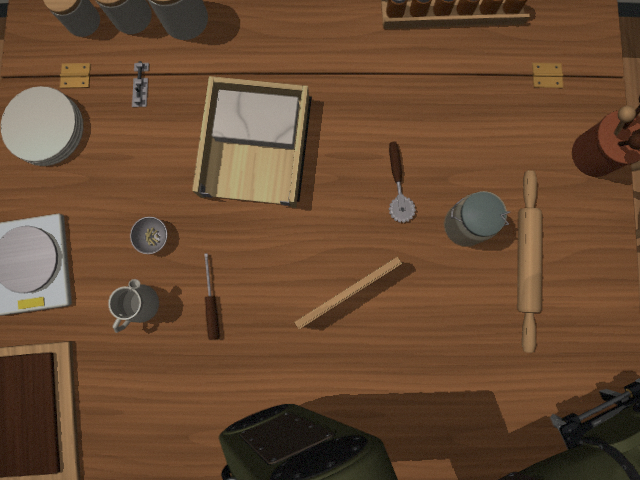

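The top view shows the front at (297,326)–(400,260) and the drawer's open end at about (197,193)–(300,203). The jar is at (480,217) and the pastry wheel at (400,208). Next I measure both.

Run:
```python
from h import *
z=np.load('top0.npz',allow_pickle=True); P=z['P'].item(); im=z['im']; d=z['d']
c=cloud(P,d)
# front: points with height > 75 in roi
roi=np.zeros((480,640),bool); roi[245:340,285:415]=1
m=roi&(c[...,2]>80)&(c[...,2]<110)
p=c[m]; print(m.sum(),np.median(p[:,2]))
hs=cv2.cvtColor(im,cv2.COLOR_RGB2HSV); mc=roi&(hs[...,2]>130); print(mc.sum(), hs[300,330:345].tolist())
for mm in (m,mc):
    ct,_=cv2.findContours(mm.astype(np.uint8),cv2.RETR_EXTERNAL,cv2.CHAIN_APPROX_NONE); k=max(ct,key=cv2.contourArea)[:,0]
    w=onplane(P,k,95)[:,:2].astype(np.float32); print('rect',cv2.minAreaRect(w), cv2.boxPoints(cv2.minAreaRect(w)).round(1).tolist())
# drawer rim
roi=np.zeros((480,640),bool); roi[60:220,185:325]=1
m=roi&(c[...,2]>63)&(c[...,2]<85)
print('rim z',np.median(c[m][:,2]))
ct,_=cv2.findContours(m.astype(np.uint8),cv2.RETR_EXTERNAL,cv2.CHAIN_APPROX_NONE); k=np.vstack(ct)[:,0]
w=onplane(P,k,73)[:,:2].astype(np.float32); r=cv2.minAreaRect(w);print(r,cv2.boxPoints(r).round(1).tolist())
v=np.zeros((480,640,3),np.uint8);v[m]=im[m]; 
cv2.imwrite('pics/rim.png',cv2.resize(np.hstack([im[60:220,185:325],v[60:220,185:325]])[:,:,::-1],None,fx=2.8,fy=2.8,interpolation=0))
v=im[245:340,285:415].copy();cv2.imwrite('pics/fr.png',cv2.resize(v[:,:,::-1],None,fx=6,fy=6,interpolation=0))
```

```text
1081 95.37811061037996
1300 [[15, 115, 168], [15, 116, 169], [15, 114, 170], [15, 118, 171], [16, 113, 173], [16, 116, 173], [16, 116, 173], [16, 118, 171], [16, 115, 173], [16, 117, 155], [16, 116, 167], [16, 121, 114], [15, 118, 140], [14, 116, 125], [15, 132, 110]]
rect ((436.44049072265625, -86.11396026611328), (17.93973159790039, 249.94715881347656), 32.44725036621094) [[361.79998779296875, 14.5], [495.8999938964844, -196.39999389648438], [511.1000061035156, -186.8000030517578], [377.0, 24.200000762939453]]
rect ((446.76287841796875, -79.87571716308594), (40.754634857177734, 249.20187377929688), 32.460899353027344) [[362.70001220703125, 14.300000190734863], [496.3999938964844, -195.89999389648438], [530.7999877929688, -174.10000610351562], [397.1000061035156, 36.20000076293945]]
rim z 72.40557514393322
((768.4259033203125, 122.98065948486328), (220.54714965820312, 264.3973693847656), 84.07978057861328) [[625.5999755859375, 26.899999618530273], [888.5, -0.30000001192092896], [911.2999877929688, 219.0], [648.2999877929688, 246.3000030517578]]
```

View pics/rim.png

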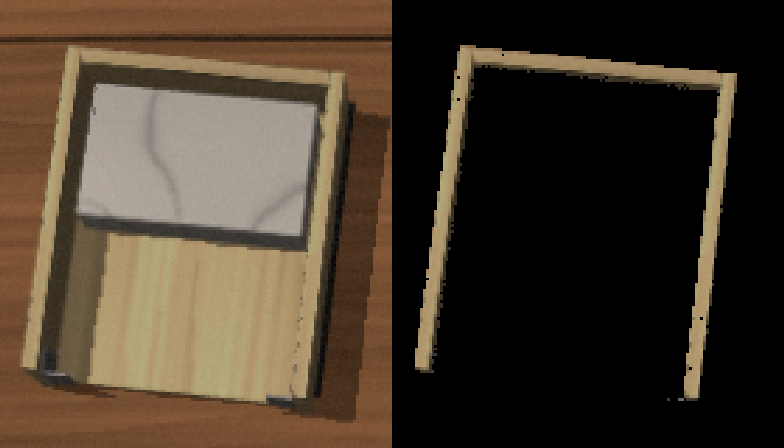

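View pics/fr.png

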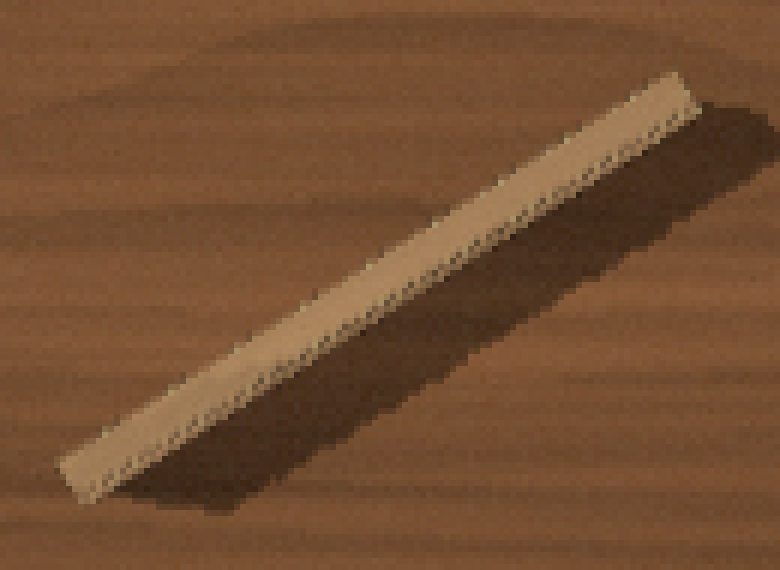

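```bash
cat >> h.py <<'E'
def inc(cmd,tgt):
    """cmd,tgt: (x,y,z,yaw_deg) tool down; -> tool cm, spin deg"""
    a=np.radians(cmd[3]); X=np.array([np.cos(a),np.sin(a),0]); Z=np.array([0,0,-1.]); Y=np.cross(Z,X)
    d=np.array(tgt[:3])-cmd[:3]; return np.round(np.r_[d@X/10,d@Y/10,d@Z/10,-(tgt[3]-cmd[3])],3)
def yaw(rv):
    from scipy.spatial.transform import Rotation as R
    M=R.from_rotvec(rv).as_matrix(); return np.degrees(np.arctan2(M[1,0],M[0,0])), M[:,2]
E
python3 - <<'E'
from h import *
c0=np.array([227.67,-500.655,205.446,np.degrees(-1.211+0.067)])
print(yaw(arm.observe()['eef_rot']))
print(inc(c0,[436.4,-86.1,205.4,32.45]))
z=np.load('top0.npz',allow_pickle=True); P=z['P'].item(); c=cloud(P,z['d'])
for n,(u,v) in dict(jar=(482,210),wheel=(402,208),sd=(212,315),sdtip=(208,255),pit=(125,300),bowl=(150,235),pin=(530,260)).items(): print(n,c[v,u].round(0))
E
```

```text
(np.float64(-65.54825942992245), array([-3.01896138e-04,  8.24540370e-04, -9.99999614e-01]))
[-2.9096e+01 -3.6161e+01  5.0000e-03 -9.7996e+01]
jar [ 596. -346.  164.]
wheel [ 626. -210.   15.]
sd [389. 206.  28.]
sdtip [522. 224.  -1.]
pit [420. 401.  21.]
bowl [566. 357.   1.]
pin [ 507. -480.   52.]
```

{"op": "play_rows", "data": {"increments": [[[-2.9,-3.6,0,-8.5,0],[-5.8,-7.2,0,-17,0],[-8.7,-10.8,0,-25.5,0],[-11.6,-14.4,0,-34,0],[-14.5,-18,0,-42.5,0],[-17.4,-21.6,0,-51,0],[-20.3,-25.2,0,-59.5,0],[-23.2,-28.8,0,-68,0],[-26.1,-32.4,0,-76.5,0],[-29.1,-36.2,0,-85,0]]]}}

```text
time_s: 1.15
tool_pos: [437.1, -84.1, 205.5]
eef_rot: [3.095, 0.54, 0.0]
ft_force: [0.6, -0.7, 0.1]
opening: 1.001
```

{"op": "play_rows", "data": {"increments": [[[0,0,0,-6.5,0],[0,0,0,-13,0],[0,0,0,-13,0],[0,0,0,-13,0],[0,0,0,-13,0],[0,0,0,-13,0],[0,0,0,-13,0],[0,0,0,-13,0],[0,0,0,-13,0],[0,0,0,-13,0]]]}}

```text
time_s: 2.15
tool_pos: [436.7, -85.9, 205.4]
eef_rot: [-3.016, -0.878, 0.0]
ft_force: [0.5, 0.7, -0.8]
opening: 1.0
```

Run:
```python
from h import *
s=arm.observe(); print(s['tool_pos'],yaw(s['eef_rot']))
P,im,d=grab('wrist'); save('wrist1',im); np.savez('wrist1.npz',im=im,d=d,P=P)
c=cloud(P,d); m=(c[...,2]>85)&(c[...,2]<105); print(m.sum())
hs=cv2.cvtColor(im,cv2.COLOR_RGB2HSV)
ct,_=cv2.findContours(m.astype(np.uint8),cv2.RETR_EXTERNAL,cv2.CHAIN_APPROX_NONE); k=max(ct,key=cv2.contourArea)[:,0]
w=onplane(P,k,95)[:,:2].astype(np.float32); print(cv2.minAreaRect(w), cv2.boxPoints(cv2.minAreaRect(w)).round(1).tolist(),np.nanmedian(c[m][:,2]))
```

```text
[436.72132804 -85.90972686 205.44131818] (np.float64(32.44322633294792), array([-2.38759428e-05,  2.33725307e-05, -9.99999999e-01]))
7805
((432.5660400390625, -74.42118835449219), (17.997282028198242, 225.7440948486328), 32.436920166015625) [[364.3999938964844, 16.0], [485.5, -174.5], [500.70001220703125, -164.89999389648438], [379.6000061035156, 25.700000762939453]] 95.40352856429075
```

View pics/wrist1.png

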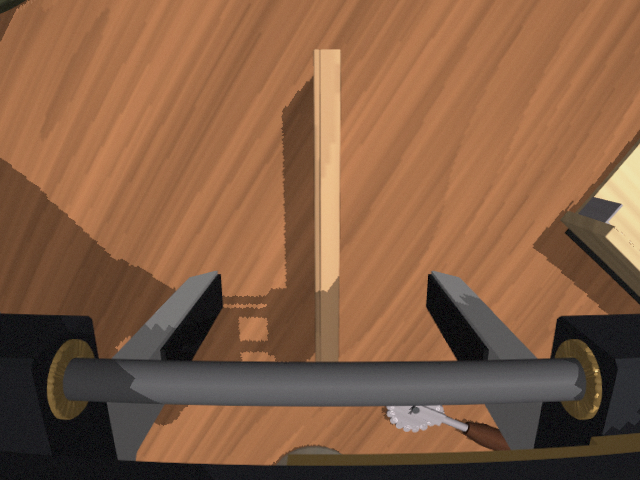

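{"op": "play_rows", "data": {"increments": [[[0.1,0,3,0,0],[0.1,0,7,0,0],[0.1,0,11,0,0],[0.1,0,13,0,0],[0.1,0,13.9,0,0],[0.1,0,13.9,0,0],[0.1,0,13.9,0,0.5],[0.1,0,13.9,0,0.7],[0.1,0,13.9,0,1],[0.1,0,13.9,0,1]]]}}

```text
time_s: 3.2
tool_pos: [437.9, -85.4, 67.0]
eef_rot: [3.016, 0.878, 0.001]
ft_force: [-0.7, -0.7, 0.7]
opening: 0.696
```

{"op": "play_rows", "data": {"increments": [[[0,0,0,0,1],[0,0,0,0,1],[0,0,0,0,1],[0,0,0,0,1],[0,0,0,0,1],[0,0,0,0,1],[0,0,0,0,1],[0,0,-0.3,0,1],[0,0,-0.6,0,1],[0,0,-0.6,0,1]]]}}

```text
time_s: 4.2
tool_pos: [437.7, -85.4, 72.9]
eef_rot: [3.016, 0.878, 0.001]
ft_force: [0.2, -0.0, -2.3]
opening: 0.19
```

Run:
```python
from h import *
s=arm.observe(); print(s['tool_pos'],yaw(s['eef_rot']),s['ft_force'],s['wrist_torque'],s['opening'])
for n in('scene','top'):
    P,im,d=grab(n); save(n+'2',im); np.savez(n+'2.npz',im=im,d=d,P=P)
```

```text
[437.74310081 -85.41282539  72.85551728] (np.float64(32.45269707982178), array([ 5.26110040e-04, -1.49403396e-04, -9.99999850e-01])) [ 0.17832427 -0.04486023 -2.26677387] [-0.05480748 -0.17398793  0.02554328] 0.18981034354242626
```

View pics/scene2.png

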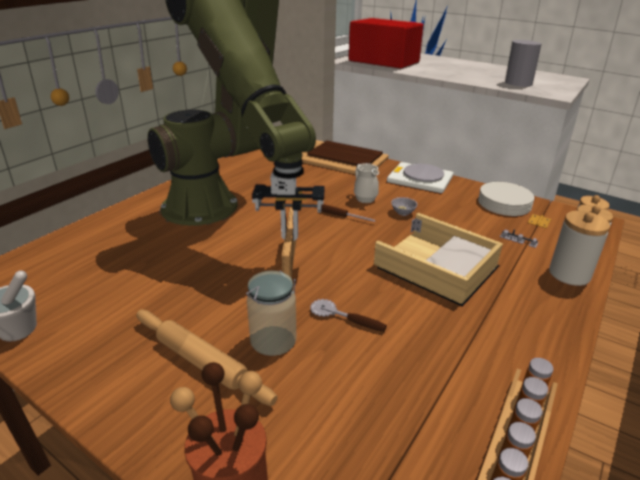

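View pics/top2.png

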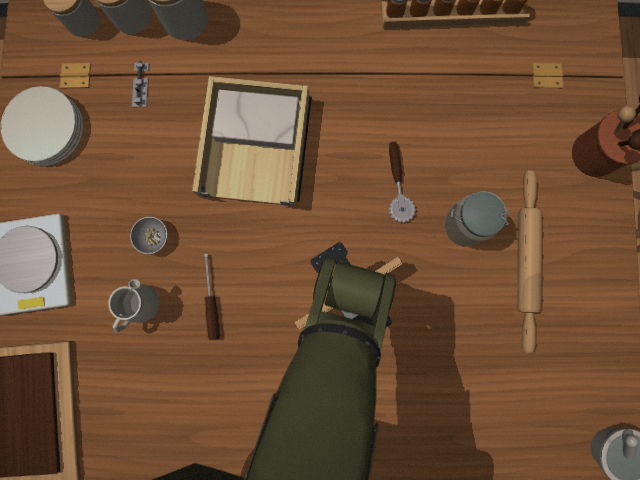

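Gripped: the opening reads 17.9 mm and the weight about 2.5 N. I'll work out the carry and refine the drawer position from straight-line fits.

Run:
```python
from h import *
z=np.load('top0.npz',allow_pickle=True); P=z['P'].item(); d=z['d']; c=cloud(P,d)
roi=np.zeros((480,640),bool); roi[60:220,185:325]=1
m=roi&(c[...,2]>66)&(c[...,2]<80)
v,u=np.nonzero(m); w=onplane(P,np.c_[u,v],73)[:,:2]
th=np.radians(-5.9); 
for it in range(3):
    X=np.array([np.cos(th),np.sin(th)]);Y=np.array([-X[1],X[0]])
    o=np.array([637,136.6]); a=(w-o)@X; b=(w-o)@Y
    sl=[];yc=[]
    for s in(1,-1):
        q=(np.abs(b-s*104)<12)&(a>10)&(a<235); k=np.polyfit(a[q],b[q],1); sl.append(k[0]); yc.append(k[1])
    th+=np.mean(sl)
    print(np.degrees(th),np.degrees(sl),yc)
for s in(1,-1):
    q=(np.abs(b-s*104)<5)
    print('ends',s,np.sort(a[q])[[0,3,6,10,15,-15,-5,-1]].round(1))
# bottom-plane/vertical front ends: 
c2=[436.4+ .9,-85.5,72.4,32.45]
c2=[437.7,-85.4,72.5,32.45]
X=np.array([np.cos(th),np.sin(th)]);Y=np.array([-X[1],X[0]])
mid=o+Y*np.mean(yc); print('lat',np.mean(yc),'mid',mid)
p=mid-49*X; print(p, inc(c2,[p[0],p[1],132,np.degrees(th)]))
```

```text
-5.9654480569964194 [ 0.00353039 -0.1344265 ] [np.float64(103.10183260329373), np.float64(-103.31636443240257)]
-5.965672519253559 [ 0.06873458 -0.06918351] [np.float64(103.10242076792476), np.float64(-103.31572113795862)]
-5.96567328917234 [ 0.06895821 -0.06895975] [np.float64(103.10242301487024), np.float64(-103.31571916221495)]
ends 1 [  2.2   4.1   5.9   6.7   8.9 258.6 263.2 264. ]
ends -1 [  1.6   3.7   4.4   6.5   8.9 256.2 260.8 261.7]
lat -0.1066480736723534 mid [636.98891579 136.4939295 ]
[588.25428306 141.5866275 ] [ 24.884 -11.076  -5.95   38.416]
```

{"op": "play_rows", "data": {"increments": [[[0,0,-2,0,1],[0,0,-4.5,0,1],[1.5,-0.7,-6,2,1],[5,-2.2,-6,7,1],[9,-4,-6,13,1],[13,-5.8,-6,20,1],[17,-7.6,-6,26,1],[20.5,-9.1,-6,32,1],[23.5,-10.5,-6,36.5,1],[24.9,-11.1,-6,38.4,1]]]}}

```text
time_s: 5.3
tool_pos: [588.8, 144.3, 131.8]
eef_rot: [-3.137, 0.165, 0.001]
ft_force: [-0.0, -0.2, -2.2]
opening: 0.189
```

{"op": "play_rows", "data": {"increments": [[[0,0,0,0,1],[0,0,0,0,1],[0,0,0,0,1],[0,0,1,0,1],[0,0,2.5,0,1],[0,0,4,0,1],[0,0,5,0,1],[0,0,5.5,0,1],[0,0,5.5,0,1],[0,0,5.5,0,1]]]}}

```text
time_s: 6.3
tool_pos: [588.3, 141.9, 77.7]
eef_rot: [-3.137, 0.163, -0.001]
ft_force: [-0.3, -0.7, -2.3]
opening: 0.191
```

Run:
```python
from h import *
s=arm.observe(); print(s['tool_pos'],yaw(s['eef_rot']),s['ft_force'],s['wrist_torque'],s['opening'])
for n in('scene','top','wrist'):
    P,im,d=grab(n); save(n+'3',im); np.savez(n+'3.npz',im=im,d=d,P=P)
```

```text
[588.3423427  141.94382829  77.73657164] (np.float64(-5.946175685303611), array([ 4.37398879e-04,  8.29824571e-05, -9.99999901e-01])) [-0.25069778 -0.65646483 -2.3332845 ] [-0.00307637 -0.03127597 -0.01673916] 0.19091103932862655
```

View pics/wrist3.png

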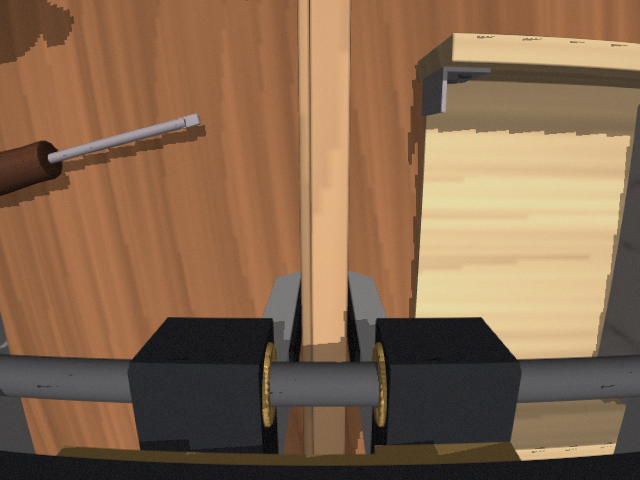

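View pics/top3.png

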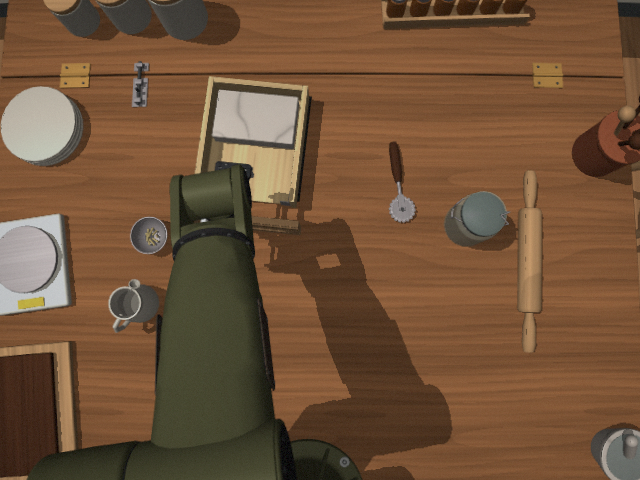

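View pics/scene3.png

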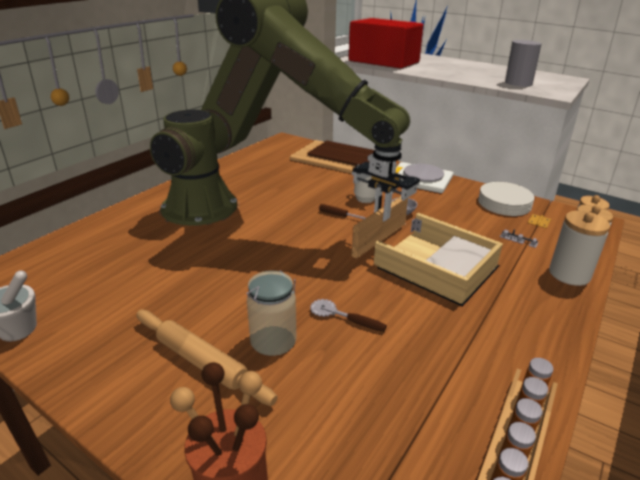

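The front is held upright and parallel, about 40 mm short of the drawer. In the wrist picture its top edge runs along u≈300–350, and the drawer's left wall end is at (455,35). The top picture shows its right end at (299,225). I'll measure the relative pose from single pictures.

Run:
```python
from h import *
th=np.radians(-5.97); X=np.array([np.cos(th),np.sin(th)]);Y=np.array([-X[1],X[0]]); o=np.array([637,136.5])
for n in('wrist3','top3'):
    z=np.load(n+'.npz',allow_pickle=True); P=z['P'].item(); d=z['d']; c=cloud(P,d)
    a=(c[...,:2]-o)@X; b=(c[...,:2]-o)@Y; h=c[...,2]
    print(n)
    m=(h>66)&(h<80)&(a>-8)&(a<250)&(np.abs(b)<125)&(np.abs(b)>90)
    for s in(1,-1):
        q=m&(b*s>0)
        if q.sum()<20: print(s,'few',q.sum());continue
        A=a[q];B=b[q]
        # outer/inner edges per a-bin
        bins=np.arange(np.floor(A.min()/10)*10,A.max(),10); E=[(t+5,B[(A>=t)&(A<t+10)].min(),B[(A>=t)&(A<t+10)].max()) for t in bins if ((A>=t)&(A<t+10)).sum()>5]
        E=np.array(E); print(s,'z',np.median(h[q]),'n',q.sum(),'amin',np.sort(A)[[0,5,20]].round(1),'amax',A.max())
        print('  inner/outer',E[:, 1].round(1),E[:,2].round(1),'slope',np.degrees(np.polyfit(A,B,1)[0]))
    m=(h>95)&(h<118)&(a>-65)&(a<-20)&(np.abs(b)<150)
    A=a[m];B=b[m]
    print(' front n',m.sum(),'z',np.median(h[m]),'b',B.min(),B.max())
    E=np.array([(t+5,A[(B>=t)&(B<t+10)].min(),A[(B>=t)&(B<t+10)].max(),np.median(h[m][(B>=t)&(B<t+10)])) for t in range(-140,140,10) if ((B>=t)&(B<t+10)).sum()>8])
    print(E.round(1).tolist())
```

```text
wrist3
1 z 73.34502948703823 n 5974 amin [4.7 4.9 5.1] amax 96.55201781990804
  inner/outer [100.4 100.3 100.3 100.3 100.3 100.2 100.3 100.2 100.  100.2] [112.5 112.6 112.7 112.5 112.5 112.6 112.6 112.5 112.5 112.2] slope -0.23824218692563123
-1 z 72.60793887060169 n 1940 amin [55.9 56.3 57.2] amax 121.3942199014706
  inner/outer [-100.1 -103.4 -103.  -103.4 -103.1 -103.4 -102.9  -96.1] [-94.2 -94.2 -94.3 -93.8 -94.3 -94.  -94.2 -94.6] slope -0.23025622931808018
 front n 20980 z 107.07133250577859 b -65.84112822531269 114.93164147621762
[[-65.0, -57.2, -39.7, 107.0], [-55.0, -57.5, -39.7, 107.0], [-45.0, -57.4, -39.5, 107.0], [-15.0, -57.4, -39.8, 107.0], [-5.0, -57.3, -39.6, 107.1], [5.0, -64.6, -27.4, 107.2], [15.0, -65.0, -27.7, 107.1], [25.0, -57.2, -39.2, 107.0], [35.0, -57.3, -39.3, 107.1], [45.0, -57.3, -39.2, 107.1], [55.0, -57.1, -39.6, 107.1], [65.0, -57.4, -39.8, 107.1], [75.0, -57.3, -39.5, 107.0], [85.0, -57.4, -39.6, 107.1], [95.0, -57.4, -39.4, 107.1], [105.0, -57.6, -39.4, 107.1], [115.0, -57.5, -39.6, 107.1]]
top3
1 z 72.63826454289358 n 574 amin [43.6 45.6 50.8] ama
[... 420 characters left out ...]
-109.3 -109.1 -108.2 -109.1 -109.1
 -108.8 -109.3 -109.1 -109.  -108.6 -109.1 -109.  -109.3 -108.4 -109.3
 -108.2 -109.4 -108.6 -109.4 -108.5] [-98.6 -96.8 -97.9 -97.2 -97.8 -97.4 -97.6 -97.3 -97.5 -98.7 -97.5 -98.7
 -97.5 -98.4 -97.  -98.2 -97.1 -98.1 -97.  -97.9 -97.1 -98.2 -97.2 -97.5
 -92.2] slope 0.04517158799787561
 front n 436 z 106.39743802004966 b -126.03823707530695 -30.1525217188804
[[-125.0, -59.4, -42.3, 107.3], [-115.0, -59.7, -41.3, 106.8], [-105.0, -59.3, -41.8, 106.2], [-95.0, -59.6, -41.3, 106.4], [-85.0, -59.4, -41.4, 106.5], [-75.0, -60.0, -41.3, 106.0], [-65.0, -59.4, -42.0, 106.9], [-55.0, -59.5, -41.8, 106.8], [-45.0, -59.3, -42.2, 106.4], [-35.0, -59.5, -41.0, 105.9]]
```

Within one picture the gap is 44 mm in both views. The front sits about 1–2.6 mm to the −y side, and parallelism is within 0.25°. I'll advance to about an 8 mm gap, shift 1.5 mm, and lower to just above the table.

{"op": "play_rows", "data": {"increments": [[[0.4,-0.05,0.2,0,1],[0.9,-0.1,0.4,0,1],[1.5,-0.15,0.6,0,1],[2.1,-0.15,0.8,0,1],[2.7,-0.15,0.9,0,1],[3.2,-0.15,0.9,0,1],[3.5,-0.15,0.9,0,1],[3.6,-0.15,0.9,0,1],[3.6,-0.15,0.9,0,1],[3.6,-0.15,0.9,0,1]]]}}

```text
time_s: 7.45
tool_pos: [624.0, 139.7, 68.5]
eef_rot: [3.137, -0.163, -0.0]
ft_force: [0.5, 0.2, -2.7]
opening: 0.19
```

Run:
```python
from h import *
s=arm.observe(); print(s['tool_pos'],yaw(s['eef_rot']),s['ft_force'],s['wrist_torque'],s['opening'])
for n in('top','wrist'):
    P,im,d=grab(n); save(n+'4',im); np.savez(n+'4.npz',im=im,d=d,P=P)
print(arm.observe()['ft_force'])
th=np.radians(-5.97); X=np.array([np.cos(th),np.sin(th)]);Y=np.array([-X[1],X[0]]); o=np.array([637,136.5])
for n in('wrist4','top4'):
    z=np.load(n+'.npz',allow_pickle=True); P=z['P'].item(); c=cloud(P,z['d'])
    a=(c[...,:2]-o)@X; b=(c[...,:2]-o)@Y; h=c[...,2]
    for s in(1,-1):
        q=(h>66)&(h<80)&(a>-3)&(a<230)&(np.abs(b*s-104)<14)
        if q.sum()>20: 
            A=a[q];B=b[q];print(n,s,'n',q.sum(),'amin',np.sort(A)[[0,5,20]].round(1),'b pct',np.percentile(B,[1,50,99]).round(1),'slope',np.degrees(np.polyfit(A,B,1)[0]))
    m=(h>88)&(h<108)&(a>-32)&(a<4)&(np.abs(b)<150)&(np.abs(b)>25)
    A=a[m];B=b[m]; print('front',m.sum(),'z',np.median(h[m]),'b',np.sort(B)[[0,3,8,-8,-1]].round(1),'a',np.percentile(A,[1,50,99]).round(1),'slope',np.degrees(np.polyfit(B,A,1)[0]))
```

```text
[623.96357435 139.7025003   68.48349918] (np.float64(-5.943024242809411), array([-6.02337558e-05, -1.52242637e-05, -9.99999998e-01])) [ 0.50927828  0.163318   -2.68016784] [ 0.00139462 -0.04733131 -0.03957925] 0.18975499384187672
[ 0.45738016 -0.34352891 -2.36050155]
wrist4 1 n 9020 amin [5.1 5.2 5.4] b pct [100.4 105.9 112.5] slope -0.26229874293007854
wrist4 -1 n 489 amin [92.1 93.  94.4] b pct [-96.7 -95.4 -94.1] slope -0.3121585081930305
front 15125 z 97.51692433643643 b [-64.5 -64.1 -63.8 116.1 116.3] a [-21.6 -12.8  -4.1] slope -0.018785516732756212
top4 1 n 394 amin [87.6 90.7 96.5] b pct [ 97.5 103.7 110.9] slope 0.061345118296295874
top4 -1 n 598 amin [2.7 3.8 9.8] b pct [-109.2 -103.3  -97.1] slope 0.01251602006406051
front 437 z 96.92779407429634 b [-124.6 -124.3 -123.3   81.2   88.8] a [-24.  -15.6  -5.7] slope -0.2241490362355391
```

View pics/wrist4.png

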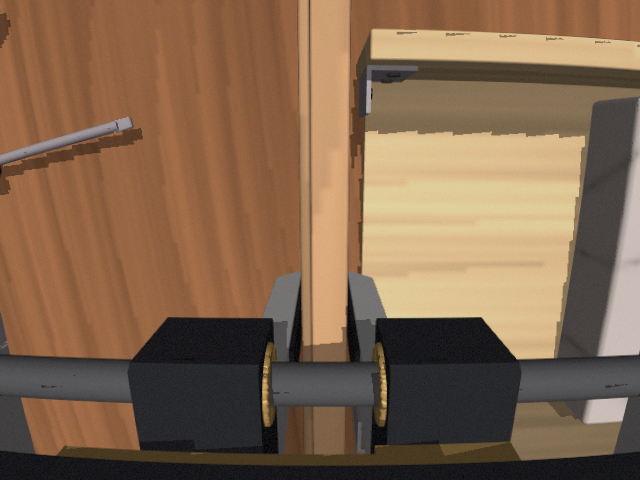

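{"op": "play_rows", "data": {"increments": [[[0.1,0,0.03,0,1],[0.2,0,0.06,0,1],[0.3,0,0.1,0,1],[0.4,0,0.12,0,1],[0.45,0,0.14,0,1],[0.5,0,0.15,0,1],[0.5,0,0.15,0,1],[0.5,0,0.15,0,1],[0.5,0,0.15,0,1],[0.5,0,0.15,0,1]]]}}

```text
time_s: 8.55
tool_pos: [629.1, 139.2, 67.0]
eef_rot: [-3.137, 0.163, 0.0]
ft_force: [0.4, -0.3, -2.9]
opening: 0.187
```

```bash
cat > st.py <<'E'
from h import *
s=arm.observe(); x=np.array([np.cos(np.radians(-5.97)),np.sin(np.radians(-5.97)),0]); y=np.array([-x[1],x[0],0])
f=s['ft_force']; print(s['time_s'],s['tool_pos'].round(2),'along',round(float((s['tool_pos']-[637,136.5,0])@x),2),yaw(s['eef_rot'])[0].round(3),'F x/y/z',(f@x).round(2),(f@y).round(2),f[2].round(2),s['wrist_torque'].round(2),s['opening'].round(3), yaw(s['eef_rot'])[1].round(4))
E
python3 st.py
```

```text
Traceback (most recent call last):
  File "st.py", line 3, in <module>
    f=s['ft_force']; print(s['time_s'],s['tool_pos'].round(2),'along',round(float((s['tool_pos']-[637,136.5,0])@x),2),yaw(s['eef_rot'])[0].round(3),'F x/y/z',(f@x).round(2),(f@y).round(2),f[2].round(2),s['wrist_torque'].round(2),s['opening'].round(3), yaw(s['eef_rot'])[1].round(4))
                                                                                                                                                                                                                                     ^^^^^^^^^^^^^^^^^^
AttributeError: 'float' object has no attribute 'round'
```

{"op": "play_rows", "data": {"increments": [[[0,0,0.01,0,1],[0,0,0.02,0,1],[0,0,0.03,0,1],[0,0,0.04,0,1],[0,0,0.05,0,1],[0,0,0.05,0,1],[0,0,0.05,0,1],[0,0,0.05,0,1],[0,0,0.05,0,1],[0,0,0.05,0,1]]]}}

```text
time_s: 9.55
tool_pos: [629.1, 139.1, 66.5]
eef_rot: [-3.137, 0.163, -0.0]
ft_force: [-0.6, 0.3, -2.3]
opening: 0.193
```

```bash
sed -i "s/s\['opening'\].round(3)/round(s['opening'],3)/" st.py; python3 st.py
```

```text
9.55 [629.09 139.14  66.49] along -8.14 -5.948 F x/y/z -0.64 0.27 -2.27 [-0.07  0.03 -0.01] 0.193 [ 1.e-04  0.e+00 -1.e+00]
```

{"op": "play_rows", "data": {"increments": [[[0,0,0.01,0,1],[0,0,0.02,0,1],[0,0,0.03,0,1],[0,0,0.03,0,1],[0,0,0.03,0,1],[0,0,0.03,0,1],[0,0,0.03,0,1],[0,0,0.03,0,1],[0,0,0.03,0,1],[0,0,0.03,0,1]]]}}

```text
time_s: 10.55
tool_pos: [629.2, 139.1, 66.5]
eef_rot: [-3.137, 0.163, -0.001]
ft_force: [-1.9, -0.4, 4.9]
opening: 0.187
```

```bash
python3 st.py
```

```text
10.55 [629.15 139.15  66.47] along -8.08 -5.946 F x/y/z -1.81 -0.61 4.91 [-0.17  0.6   0.01] 0.187 [ 3.e-04  0.e+00 -1.e+00]
```

{"op": "play_rows", "data": {"increments": [[[0,0,-0.03,0,1],[0.03,0,-0.03,0,1],[0.07,0,-0.03,0,1],[0.11,0,-0.03,0,1],[0.15,0,-0.03,0,1],[0.19,0,-0.03,0,1],[0.22,0,-0.03,0,1],[0.24,0,-0.03,0,1],[0.24,0,-0.03,0,1],[0.24,0,-0.03,0,1]]]}}

```text
time_s: 11.55
tool_pos: [631.2, 139.1, 66.5]
eef_rot: [-3.137, 0.163, 0.001]
ft_force: [-4.1, -0.1, 4.9]
opening: 0.195
```

```bash
python3 st.py
```

```text
11.55 [631.24 139.05  66.46] along -5.99 -5.939 F x/y/z -4.04 -0.5 4.94 [ 0.06  1.01 -0.02] 0.195 [-6.e-04  2.e-04 -1.e+00]
```

The table is still carrying load and dragging with 4 N. I'll lift half a millimetre before closing the rest of the gap.

{"op": "play_rows", "data": {"increments": [[[0,0,-0.02,0,1],[0,0,-0.04,0,1],[0,0,-0.05,0,1],[0,0,-0.05,0,1],[0,0,-0.05,0,1],[0,0,-0.05,0,1],[0,0,-0.05,0,1],[0,0,-0.05,0,1],[0,0,-0.05,0,1],[0,0,-0.05,0,1]]]}}

```text
time_s: 12.55
tool_pos: [631.5, 138.9, 67.0]
eef_rot: [-3.137, 0.163, -0.0]
ft_force: [-0.1, -0.1, -2.5]
opening: 0.19
```

Run:
```python
exec(open('st.py').read())
P,im,d=grab('wrist'); save('wrist5',im)
c=cloud(P,d); o=np.array([637,136.5]); a=(c[...,:2]-o)@x[:2]; b=(c[...,:2]-o)@y[:2]; h=c[...,2]
q=(h>66)&(h<80)&(a>1)&(a<80)&(np.abs(b-104)<14); A=a[q]; print('wall',np.sort(A)[[0,5,20]],np.median(h[q]))
m=(h>88)&(h<108)&(a>-32)&(a<6)&(np.abs(b)<150)&(np.abs(b)>25); print('front',np.percentile(a[m],[1,50,99]),np.median(h[m]))
```

```text
12.55 [631.46 138.91  66.98] along -5.76 -5.949 F x/y/z -0.1 -0.15 -2.48 [-0.02 -0.11  0.04] 0.19 [ 1.e-04  0.e+00 -1.e+00]
wall [5.25956745 5.30593259 5.36932818] 73.3853486763553
front [-14.04604688  -5.2645918    3.44264731] 95.92423730852968
```

View pics/wrist5.png

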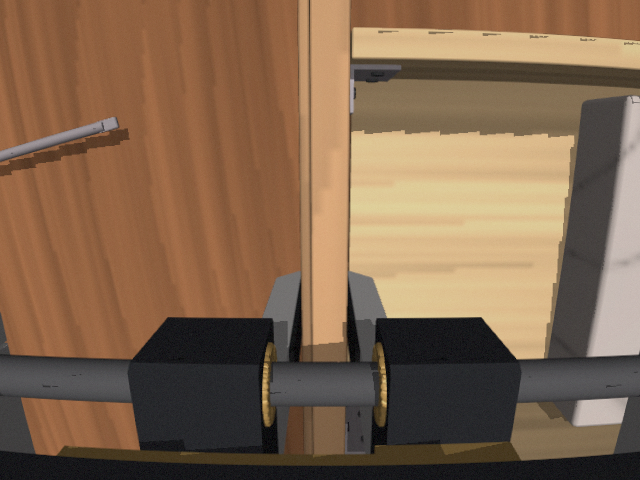

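Now it hangs free (−2.5 N, no drag) about half a millimetre above the table. The remaining gap is about 1.8 mm: the picture shows the front's back edge at u≈349 against the wall end at u≈352.

{"op": "play_rows", "data": {"increments": [[[0.01,0,0,0,1],[0.02,0,0,0,1],[0.04,0,0,0,1],[0.06,0,0,0,1],[0.08,0,0,0,1],[0.1,0,0,0,1],[0.11,0,0,0,1],[0.12,0,0,0,1],[0.12,0,0,0,1],[0.12,0,0,0,1]]]}}

```text
time_s: 13.6
tool_pos: [632.6, 138.8, 66.9]
eef_rot: [-3.137, 0.163, 0.0]
ft_force: [0.0, -0.9, -2.3]
opening: 0.189
```

```bash
python3 st.py
```

```text
13.6 [632.61 138.8   66.94] along -4.61 -5.949 F x/y/z 0.13 -0.88 -2.26 [ 0.02  0.07 -0.07] 0.189 [-1.e-04  0.e+00 -1.e+00]
```

{"op": "play_rows", "data": {"increments": [[[0.01,0,0,0,1],[0.02,0,0,0,1],[0.03,0,0,0,1],[0.04,0,0,0,1],[0.05,0,0,0,1],[0.05,0,0,0,1],[0.05,0,0,0,1],[0.05,0,0,0,1],[0.05,0,0,0,1],[0.05,0,0,0,1]]]}}

```text
time_s: 14.6
tool_pos: [632.9, 138.8, 66.9]
eef_rot: [3.137, -0.163, -0.001]
ft_force: [-4.4, 0.2, 1.1]
opening: 0.19
```

```bash
python3 st.py
```

```text
14.6 [632.87 138.76  66.91] along -4.35 -5.945 F x/y/z -4.42 -0.26 1.08 [ 0.09  1.12 -0.08] 0.19 [-7.e-04 -0.e+00 -1.e+00]
```

{"op": "play_rows", "data": {"increments": [[[0.01,0,0,0,1],[0.01,0,0,0,1],[0.02,0,0,0,1],[0.02,0,0,0,1],[0.03,0,0,0,1],[0.03,0,0,0,1],[0.03,0,0,0,1],[0.03,0,0,0,1],[0.03,0,0,0,1],[0.03,0,0,0,1]]]}}

```text
time_s: 15.6
tool_pos: [632.9, 138.8, 66.9]
eef_rot: [3.137, -0.163, -0.002]
ft_force: [-8.1, 1.2, 1.4]
opening: 0.189
```

Run:
```python
exec(open('st.py').read())
for n in('scene','top','wrist'):
    P,im,d=grab(n); save(n+'6',im); np.savez(n+'6.npz',im=im,d=d,P=P)
    s=arm.observe(); print(s['ft_force']@x,s['ft_force'])
    c=cloud(P,d); o=np.array([637,136.5]); a=(c[...,:2]-o)@x[:2]; b=(c[...,:2]-o)@y[:2]; h=c[...,2]
    for sg in (1,-1):
        q=(h>66)&(h<80)&(a>1)&(a<240)&(np.abs(b*sg-104)<14)
        if q.sum()>50:
            A=a[q];B=b[q]; print(n,sg,'wall',np.sort(A)[[0,5,20]].round(1),np.percentile(B,[1,50,99]).round(1),np.degrees(np.polyfit(A,B,1)[0]))
    m=(h>88)&(h<108)&(a>-32)&(a<8)&(np.abs(b)<150)&(np.abs(b)>25); A=a[m];B=b[m]
    print('front',m.sum(),np.percentile(A,[1,50,99]).round(1),np.median(h[m]).round(1),'b',np.sort(B)[[0,3,8,-8,-3,-1]].round(1),'slope',-np.degrees(np.polyfit(B,A,1)[0]))
```

```text
15.6 [632.87 138.77  66.93] along -4.35 -5.944 F x/y/z -8.22 0.32 1.37 [ 0.14  1.53 -0.07] 0.189 [-1.5e-03 -1.0e-04 -1.0e+00]
-7.775109272819316 [-7.79582622  0.20732876  2.09746419]
scene 1 wall [2.2 3.2 7.2] [ 95.2 102.3 114.5] -0.1535668269210219
scene -1 wall [1.1 2.3 6.2] [-111.1 -105.1  -94.3] -0.015819429233806102
front 270 [-15.3  -2.9   4.5] 95.7 b [-126.3 -125.  -123.9  105.1  109.7  119.2] slope -0.29592088003039574
-8.302235536221568 [-8.33308927  0.13788263  2.51480316]
top 1 wall [101.2 102.3 108.5] [ 97.7 103.8 110.4] 0.03398292188929544
top -1 wall [ 8.2  8.9 14.1] [-109.2 -103.2  -97. ] -0.03330647416205712
front 428 [-15.3  -6.3   3. ] 95.5 b [-124.6 -124.3 -123.4   84.7   89.4   90.7] slope -0.3286116135325145
-7.791389851289204 [-7.83971748 -0.05585013  2.63700184]
wrist 1 wall [6.6 6.7 6.7] [100.4 106.  112.5] -0.2281928366313727
wrist -1 wall [101.2 101.7 104.7] [-96.4 -95.3 -94.1] -0.3464769602331672
front 15128 [-12.5  -3.8   5. ] 95.9 b [-64.7 -64.4 -64.2 116.2 116.3 116.3] slope -0.12243036839363847
```

View pics/wrist6.png

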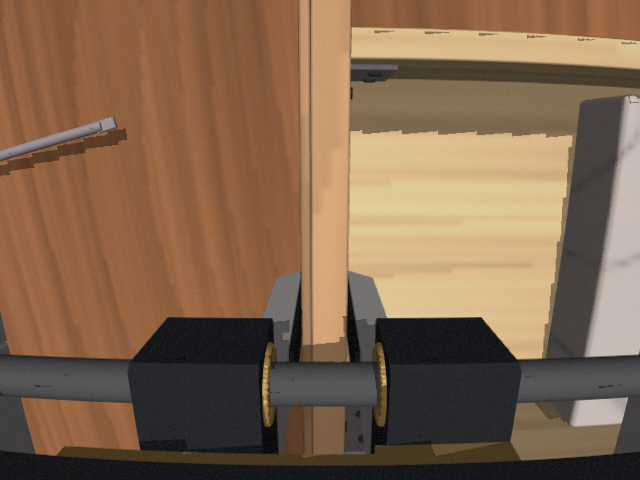

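View pics/scene6.png

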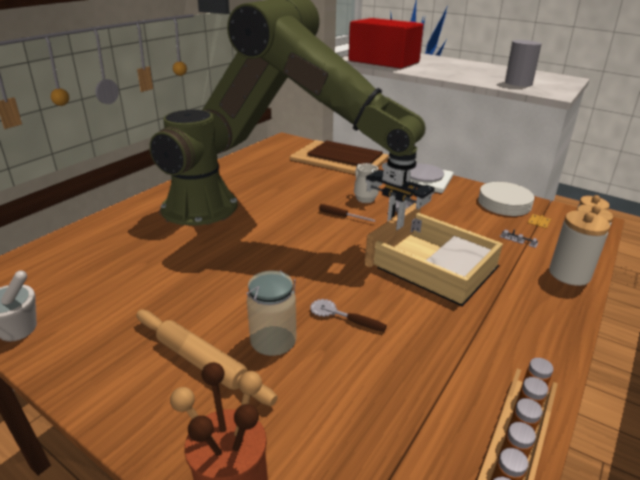

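View pics/top6.png

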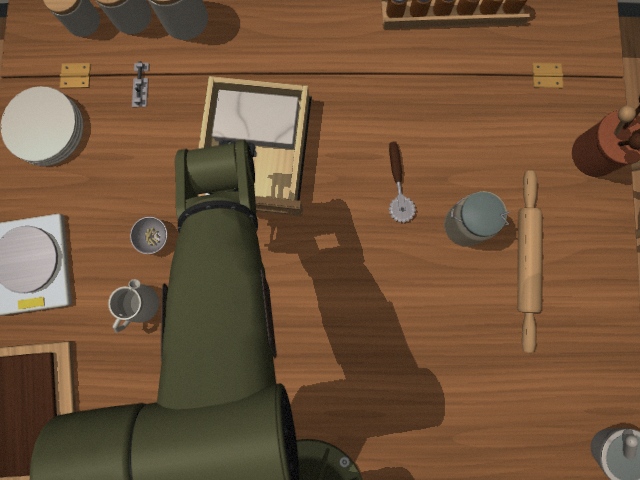

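{"op": "play_rows", "data": {"increments": [[[0.01,0,0,0,1],[0.01,0,0,0,1],[0.02,0,0,0,1],[0.02,0,0,0,1],[0.02,0,0,0,1],[0.02,0,0,0,1],[0.02,0,0,0,1],[0.02,0,0,0,1],[0.02,0,0,0,1],[0.02,0,0,0,1]]]}}

```text
time_s: 16.75
tool_pos: [632.9, 138.8, 66.9]
eef_rot: [3.137, -0.163, -0.003]
ft_force: [-9.4, 0.6, 3.4]
opening: 0.194
```

Run:
```python
exec(open('st.py').read())
for k in range(3):
    P,im,d=grab('scene'); s=arm.observe(); print((s['ft_force']@x).round(2),s['ft_force'].round(2),s['wrist_torque'].round(2))
save('scene7',im); z0=np.load('scene0.npz')['im']
# crop of the right end of the front, enlarged, for uprightness
cv2.imwrite('pics/crop7.png',cv2.resize(im[195:310,345:510][:,:,::-1],None,fx=4.5,fy=4.5,interpolation=cv2.INTER_CUBIC))
# plain-end face of front (y=-125): points below top
c=cloud(P,d); o=np.array([637,136.5]); a=(c[...,:2]-o)@x[:2]; b=(c[...,:2]-o)@y[:2]; h=c[...,2]
m=(np.abs(b+125)<5)&(a>-22)&(a<8)&(h>5)&(h<92)
for t in range(10,90,20):
    q=m&(h>=t)&(h<t+20); print(t,q.sum(),np.percentile(a[q],[5,50,95]).round(1) if q.sum()>5 else '')
```

```text
16.75 [632.88 138.77  66.93] along -4.34 -5.94 F x/y/z -9.44 -0.42 3.41 [ 0.09  1.85 -0.1 ] 0.194 [-2.e-03 -1.e-04 -1.e+00]
-9.12 [-9.04  1.22  2.35] [ 0.14  1.86 -0.16]
-10.07 [-10.13  -0.05   2.  ] [ 0.11  1.85 -0.06]
-9.92 [-9.97  0.05  3.55] [ 0.06  1.82 -0.13]
10 37 [-15.   -5.7   1.7]
30 33 [-15.   -6.6   2.1]
50 37 [-13.9  -5.6   2.8]
70 41 [-15.9  -6.7   2.2]
```

View pics/crop7.png

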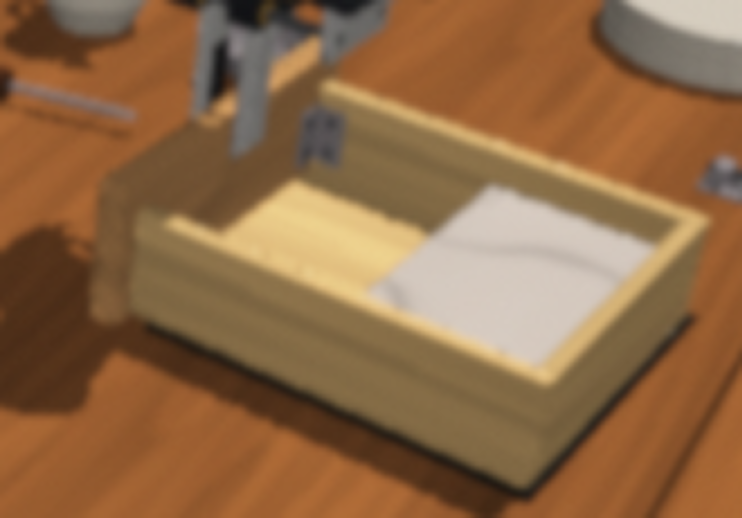

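Flush and upright: the end face's x stays constant over its height. The push is about 9.7 N. The table may carry a newton or two of that, so I'll add a touch and hold.

{"op": "play_rows", "data": {"increments": [[[0.01,0,0,0,1],[0.01,0,0,0,1],[0.01,0,0,0,1],[0.01,0,0,0,1],[0.01,0,0,0,1],[0.01,0,0,0,1],[0.01,0,0,0,1],[0.01,0,0,0,1],[0.01,0,0,0,1],[0.01,0,0,0,1]]]}}

```text
time_s: 17.9
tool_pos: [632.9, 138.8, 66.9]
eef_rot: [3.137, -0.163, -0.003]
ft_force: [-10.8, 0.4, 3.2]
opening: 0.19
```

{"op": "play_rows", "data": {"increments": [[[0,0,0,0,1],[0,0,0,0,1],[0,0,0,0,1],[0,0,0,0,1],[0,0,0,0,1],[0,0,0,0,1],[0,0,0,0,1],[0,0,0,0,1],[0,0,0,0,1],[0,0,0,0,1]]]}}

```text
time_s: 18.9
tool_pos: [632.9, 138.8, 66.9]
eef_rot: [3.137, -0.163, -0.003]
ft_force: [-10.0, -0.0, 2.4]
opening: 0.193
```

Run:
```python
exec(open('st.py').read())
for k in range(3):
    P,im,d=grab('top'); s=arm.observe(); print((s['ft_force']@x).round(2),s['ft_force'].round(2),s['tool_pos'].round(2))
z=np.load('top0.npz')['im']; df=np.abs(im.astype(int)-z).max(2)
for n,(u,v) in dict(jar=(478,217),wheel=(402,180),sd=(211,300),pit=(125,305),bowl=(149,235),pin=(530,260)).items(): print(n,(df[v-25:v+25,u-12:u+12]>60).mean().round(3))
```

```text
18.9 [632.9  138.77  66.94] along -4.32 -5.941 F x/y/z -9.92 -1.04 2.45 [ 0.15  2.01 -0.12] 0.193 [-2.2e-03 -1.0e-04 -1.0e+00]
-10.84 [-10.86   0.35   3.52] [632.87 138.77  66.92]
-10.01 [-9.99  0.78  3.36] [632.86 138.79  66.9 ]
-10.18 [-10.12   1.12   2.74] [632.9  138.76  66.94]
jar 0.0
wheel 0.0
sd 0.031
pit 0.0
bowl 0.0
pin 0.0
```

```bash
python3 -c "
from cell import arm
print(arm.job_done())"
```

```text
the job is handed in; nothing more can be done
None
```

The new front is across the open end of the drawer, plain back flat on the side ends. The gripper still holds it and presses with about 10 N. I handed the job in at about 19 s of the 42 s.

What the last checks showed:
- **Push:** the wrist force was steady between 9.9 and 10.8 N. There was also 2.4–3.5 N upward on the tool, from the drawer face or light table contact. If it is the table, the contact force on the drawer could be a newton or two below 10 N.
- **Centring:** the two cameras disagree slightly. The top view puts the front within about 1 mm of centre and the scene view within about 2 mm. My earlier wrist-view estimate was 1–2 mm toward −y. All are inside the 7 mm allowed.
- **Angle:** parallel to the drawer within about 0.35° in the top and wrist views. The end face showed no measurable lean over its height.
- **Height:** the lower edge is about 0.5 mm off the table, judged from where it first touched down. So it is just above the table rather than standing firmly on it.
- **Touchdown:** when I lowered it to find the table, it pressed lightly (about 5 N upward on the tool) and dragged about 2 mm at 4 N. I lifted it half a millimetre before closing the gap.
- **Other things:** no change in the pictures of the jar, pitcher, bowl, pin and pastry wheel. A 3% pixel change near the screwdriver is probably the arm's shadow, but I did not check it further.

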